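# Roll the green-lidded jar up to the label reader

## Robot

A 6-joint arm with a two-finger parallel gripper is mounted at the origin on the work surface. World frame = base frame: x ahead of the robot, y to its left, z up, the work surface at z = 0. Lengths are in m, angles in rad, forces in N, time in s.
With the tool pointing down it reaches from about 0.25 to 0.725 m from the base axis. Payload 4 kg.
Tool frame: the origin (TCP) lies at the very end of the fingers, on their centre line; the grasp point (between the pads) lies 19 mm behind it; z points along the fingers, y is the line along which they close (so a half turn about z gives the same grasp; the last joint's range is limited). The gripper opens to 85 mm and grips with 20 to 120 N. Pads are 22 mm wide; open, the fingers measure 114 mm over their backs; the gripper's body (76 mm by 85 mm) begins 54 mm behind the grasp point. The pads swing forward as they close: fully open they stand 13 mm farther back than shut.
Start: joints at [1.136, 0.241, 0.005, 1.335, 0, 1.571], TCP at [0.211, 0.453, 0.231] pointing down, gripper open.
Joint ranges: [-2.72, 2.72], [-1.05, 1.87], [-1.09, 1.28], [-1.99, 2.15], [-1.42, 1.44], [-3.14, 3.14]. Speed limits (rad/s): [2.79, 2.79, 3.14, 3.14, 3.14, 3.14].

## Interface

Orientations are given as a unit quaternion [x, y, z, w].
In Python, from workcell import bot, vision, workorder, boxes_of gives the robot as it stands.
- The arm moves only by the tool send_rows, never from a script. Its argument "motion" is text: rows parted by semicolons, each of 5 numbers parted by spaces: the closure, from -1 (fully open) to 1 (shut), so that 0 is half open, then the shift along the tool's x, y, z in cm, then the turn about the tool's z in rad. In form: claw x y z twist; .... A call has 1 to 5 rows; each row is the pose to reach, as a shift and turn from the pose commanded when the call began, along the tool's axes at that moment; what a row does not reach only later rows make up. A row lasts 1/10 s, in which the tool goes at most 50 mm and 8.59 degrees, less where a joint would pass 70% of its speed; a pose out of reach is approached as far as the arm can. A call with a gripper value outside its range is refused whole. The fingers move at their own pace and stop on an object; the grip force is fixed at half the most. Time passes only in rows, so rows that repeat a pose let the fingers close. It gives the time, the measured TCP pose, the force, the opening and the grip force at its end, in the units of the state.
- bot.get_obs(): the state, without advancing time (a new reading comes with each control period).
- vision.camera(name): name is "scene" or "side" or "wrist"; returns the picture (420x560x3 uint8, red, green, blue); there is no depth.
- vision.camera_model(name): a dict with "fov_y" (degrees; the focal length in pixels is half the picture's height over the tangent of half this angle, whatever the lens; pixels are square), "cx", "cy" (the principal point, pixels), "world_from_camera" (4x4, takes a point from camera to world coordinates); the wrist camera has in their place "hand_eye" (4x4, takes a point from camera to tool coordinates, whose origin is the TCP and whose axes are the flange's). Camera axes: x right, y down, z forward; pixel columns grow to the right and rows downward; lengths in m; the calibration is good to about 2 mm. A picture is of the moment at which its call begins: read the wrist's pose just before it. camera_model takes no time and is no camera call.
- workorder.job_done(): hands the job in; it is judged then, once.
Trained networks look in the newest picture that a camera, given by its name, has taken for a name from the list of things; names that differ only in an ending like _2 or _b are one class to them, and where a whole thing is asked for, a point or a joint stands for the part that bears it (a point fixed in the world has none). Each returns a list of dicts, best first, with "conf" (0 to 1); they miss things now and then, are a little off and sometimes report something else, mostly with a low value. They report only what shows in the picture. A call takes as long as a camera call. They do not tell look-alikes from the thing itself.
- boxes_of(camera, target): "rect" ([centre column, centre row, width, height] in pixels, round what is visible of it).
The state is a dict: "clock": time; "joint_pos": joint angles; "joint_vel": joint speeds; "tau": joint torques, N m; "eef_pos": TCP position; "tool_rot": TCP orientation; "ft_force": force on the tool from outside, world axes, zero at the start; "ft_torque": the same for the moment, N m; "grip_width": finger opening in m; "grasp_force": force on a finger pad.
Only numpy, scipy, OpenCV 4.12 (cv2) and the standard library are available. Lean on these libraries where they do the work, as an engineer would, in place of code of your own. Each camera call takes 0.05 s, during which the arm holds its last target. There are 200 camera calls.

## Task

With your fingertips, roll the green-lidded specimen jar up its lane of the label reader's sloped ramp, pushing gently, until it has passed the spring catch and sits up at the reader's stop, where it must stay by itself once your hand is away. Don't grip it, lift it, flick it or let it run back down the ramp. Leave the red-lidded jar waiting at the bottom of the other lane, and everything else on the bench as it is.

Things in the scene. Friction and masses are not known exactly. Their poses are not given: they have to be found in the camera images.
- ramp: The label reader with its two-lane jar ramp, fixed to the bench, about 206 mm wide and 395 mm long. Origin on the bench under the middle of the ramp between the lanes; z up, y along the lanes in the uphill direction (level), x across them. Behind the stop, from y = +142 to +214 mm, stands the white reader head, top 113 mm above the bench.
- deck: The ramp's sloped running deck, rising 8 degrees towards +y. Origin on the running surface midway between the lanes, 48 mm above the bench; y up the slope along the lanes, x across them, z square to the surface. Two lanes centred on x = -49 mm ('near') and +49 mm ('far'), 88 mm wide between blue walls 28 mm high (outer 6, middle 10 mm thick). Running surface z = 0, y = -175 to +130 mm.
- seat_near (a point): Where the middle of a jar is when it touches the stop in the near lane: deck x = -49, y = +99, z = +31 mm. The stop is a black plate across the high end, face at deck y = +130 mm, 45 mm high. The low end of each lane has a blue lip across it from deck y = -156 to -150 mm, 10 mm high; nothing stands higher downhill of it.
- seat_far (a point): The same for the far lane: deck x = +49, y = +99, z = +31 mm.
- catch_near (a joint): Spring catch in the middle of the near lane, rad: 0 = up, 0.25 = flat. A steel leaf 18 mm wide, hinged at deck y = +29 mm, rising uphill to its free end at y = +73 mm, 9 mm above the surface. A jar rolled uphill presses it flat (under 1 N); it springs up behind the jar and stops it rolling back, the jar then resting up to about 4 mm short of the stop.
- catch_far (a joint): The same for the far lane.
- green_jar: The specimen jar to be moved: a plain cylinder 62 mm in diameter and 80 mm long, about 120 g, green lid (18 mm of its length), paper label. It lies on its side across one of the lanes and at the start rests against the low lip, its middle at deck y = -127 mm; it rolls downhill when let go. Origin at its middle, x along its axis (lid at -x); z up at the start; y and z turn as it rolls.
- red_jar: The same kind of jar with a dark red lid, in the other lane at the low lip. Origin at its middle. To be left there.
- blue_jar: A jar of the same size with a blue lid, standing upright on the bench beside the ramp's +x side. Origin at the centre of its underside.
- marker: A marker pen 125 mm long, 16 mm thick, lying on the bench beside the ramp's -x side. Origin on its underside.
- tube_rack: Small orange rack with eight tubes, 52 x 112 mm, 101 mm high, to the left. Origin at the centre of its underside.
- slide_box: Closed clear plastic box, 175 x 125 mm, 92 mm high, to the right. Origin at the centre of its underside.
- notebook: Dark blue notebook lying flat, 110 x 150 x 12 mm, to the right. Origin at the centre of its underside.
Not all that is in view belongs to the job. What is shaped like the green_jar but orange or pink is not meant.

How it is judged:
By the outcome, as a careful person would: the job done as asked, in the order asked, and still so for the second after the job is handed in, with the robot touching nothing.
It also fails if it takes over 42 s, if anything falls off the work surface, if the arm or the gripper's body presses on something with over 40 N, if the wrist force passes 120 N, or if a joint passes its speed limit or range.

## Working session

There is one attempt and no reset: what is moved stays moved. The work goes in short steps, Python scripts to look and compute and a tool call to move; the robot and the scene stay as the last step left them, time stands still between calls to the robot, and variables do not carry over. Pictures are saved under pics/ and viewed, at most 10 in all, crops included, and the job is handed in when it is done.

Besides the shell and the picture viewer there is one more tool, called as name(argument=value, ...), one argument or row to a line, values as JSON. send_rows: Moves the arm, as the interface text tells. Its arguments: {"type":"object","properties":{"motion":{"type":"string"}},"required":["motion"]}

```bash
mkdir -p pics; ls; python3 - <<'E'
from workcell import bot, vision, boxes_of
import cv2,numpy as np
np.set_printoptions(precision=4,suppress=True)
for n in ("scene","side"):
    im=vision.camera(n); cv2.imwrite(f"pics/{n}0.png",im[:,:,::-1])
    m=vision.camera_model(n); print(n,m)
    for t in ("ramp","green_jar","red_jar"):
        print(t,[(round(b["conf"],2),np.round(b["rect"])) for b in boxes_of(n,t)[:4]])
print(vision.camera_model("wrist"))
print(bot.get_obs())
E
```

```text
pics
scene {'fov_y': 55.919810684935754, 'cx': 288.0513831968237, 'cy': 214.91019763694345, 'world_from_camera': array([[-0.2889,  0.4999, -0.8165,  1.3617],
       [ 0.9573,  0.1579, -0.242 ,  0.2647],
       [ 0.0079, -0.8515, -0.5242,  0.6406],
       [ 0.    ,  0.    ,  0.    ,  1.    ]])}
ramp [(0.78, array([309., 257., 170., 110.]))]
green_jar [(0.97, array([228., 194.,  20.,  32.])), (0.94, array([174., 244.,  40.,  34.])), (0.81, array([273., 206.,  30.,  22.]))]
red_jar [(0.67, array([253., 222.,  35.,  31.])), (0.23, array([278., 267.,  28.,  48.]))]
side {'fov_y': 42.63838320783475, 'cx': 270.7523334892558, 'cy': 208.45101118967395, 'world_from_camera': array([[-0.9347, -0.2027,  0.2919,  0.0717],
       [-0.3553,  0.5161, -0.7793,  1.2198],
       [ 0.0072, -0.8322, -0.5544,  0.9534],
       [ 0.    ,  0.    ,  0.    ,  1.    ]])}
ramp [(0.97, array([254., 248., 152.,  96.])), (0.37, array([268., 227., 118.,  54.]))]
green_jar [(0.97, array([308., 212.,  34.,  25.])), (0.8, array([269., 177.,  31.,  25.]))]
red_jar [(0.94, array([279., 198.,  36.,  23.]))]
{'fov_y': 63.72919566208391, 'cx': 279.4059469193651, 'cy': 212.4387856861321, 'hand_eye': array([[-0.0009, -0.961 , -0.2767,  0.0704],
       [ 1.    , -0.0013,  0.0013,  0.0003],
       [-0.0016, -0.2767,  0.961 , -0.143 ],
       [ 0.    ,  0.    ,  0.    ,  1.    ]])}
{'clock': 0.4, 'joint_pos': array([ 1.136 ,  0.2408,  0.0048,  1.3352, -0.    ,  1.5708]), 'joint_vel': array([-0.0003, -0.0013,  0.001 , -0.0016,  0.001 , -0.    ]), 'tau': array([  0.0003, -37.1781,  25.233 ,   0.0054,   0.0001,  -0.    ]), 'eef_pos': array([0.2106, 0.4534, 0.2311]), 'tool_rot': array([ 0.2157,  0.9765, -0.0002, -0.    ]), 'ft_force': array([-0.3198, -0.5412, -0.3341]), 'ft_torque': array([-0.0228, -0.0108,  0.0513]), 'grasp_force': 0.0, 'grip_width': 0.08530470587689526}
```

```bash
python3 - <<'E'
import cv2,numpy as np
a=cv2.imread("pics/scene0.png")[160:330,150:410]; b=cv2.imread("pics/side0.png")[150:310,160:360]
a=cv2.resize(a,(780,510),interpolation=cv2.INTER_CUBIC); b=cv2.resize(b,(800,640)[:2],interpolation=cv2.INTER_CUBIC)
cv2.imwrite("pics/sc1.png",a); cv2.imwrite("pics/si1.png",cv2.resize(b,(740,592)))
E
```

```text
(no output)
```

View pics/sc1.png

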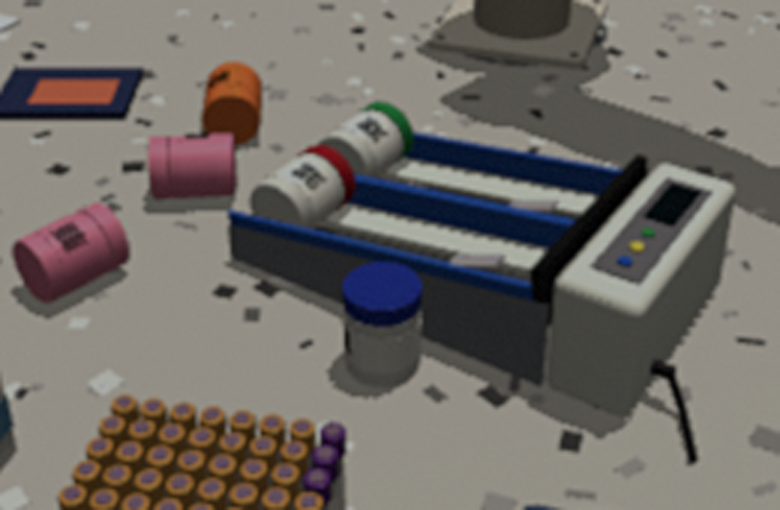

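View pics/si1.png

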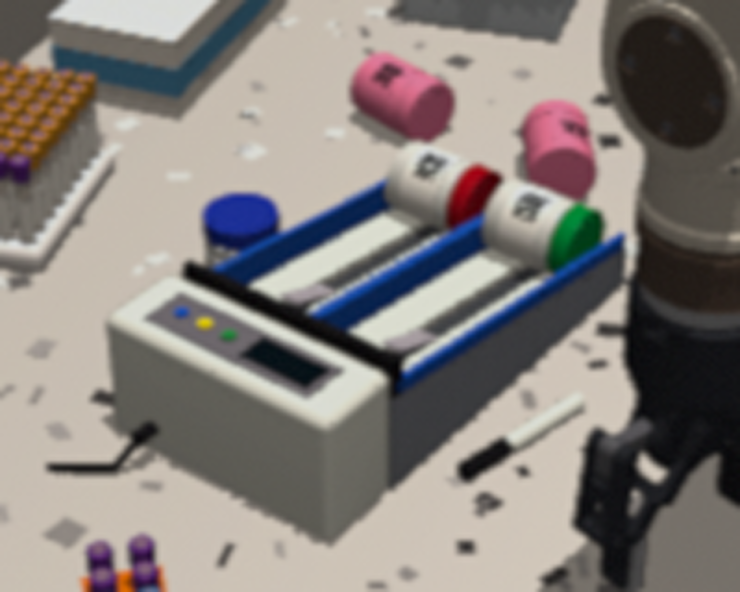

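Candidates (full-image pixels): the green-lidded jar is at scene (273,206) and side (308,212). The pink jars are at scene (214,215) and (174,244), the orange one is at (228,194), and the red-lidded jar is at (253,222). Only the first has a green lid and lies in a lane (near, -x), and both enlarged crops confirm it. Next I'll fit the ramp pose.

```bash
cat > h.py <<'E'
import numpy as np,cv2
from workcell import vision
S8,C8=np.sin(np.radians(8)),np.cos(np.radians(8))
def deck(x,y,z): return np.array([x,y*C8-z*S8,48+y*S8+z*C8])/1000
def w(p,pose):
    x,y,t=pose; c,s=np.cos(t),np.sin(t); p=np.asarray(p)
    return np.array([x+c*p[0]-s*p[1],y+s*p[0]+c*p[1],p[2]])
def proj(P,n,T=None):
    m=vision.camera_model(n); f=210/np.tan(np.radians(m["fov_y"]/2))
    T=m["world_from_camera"] if T is None else T
    q=T[:3,:3].T@(P-T[:3,3]); return np.array([m["cx"]+f*q[0]/q[2],m["cy"]+f*q[1]/q[2]])
def draw(im,n,pose,sc,off,T=None):
    def ln(a,b,c):
        p=[tuple(np.int32((proj(w(q,pose),n,T)-off)*sc)) for q in (a,b)]; cv2.line(im,*map(lambda t:tuple(map(int,t)),p),c,1)
    for x in (-99,-5,5,99): ln(deck(x,-175,28),deck(x,130,28),(0,255,255))
    for a,b in (((-99,130,45),(99,130,45)),((-99,-150,10),(99,-150,10)),((-93,130,0),(93,130,0))): ln(deck(*a),deck(*b),(255,0,255))
    r=[np.array(v)/1000 for v in ((-103,142,113),(103,142,113),(103,214,113),(-103,214,113))]
    for i in range(4): ln(r[i],r[(i+1)%4],(0,255,0))
    for X in (-49,49):
      for e in (-40,40):
        c=[deck(X+e,-127+31*np.cos(a),31+31*np.sin(a)) for a in np.linspace(0,6.283,25)]
        for a,b in zip(c,c[1:]): ln(a,b,(0,128,255))
E
python3 - <<'E'
from h import *
from scipy.optimize import least_squares
M=[]
def R(x,y): return np.array([x,y,113])/1000
for (u,v),p in [((733,180),R(-103,214)),((662,163),R(-103,142)),((640,314),R(103,214)),((556,298),R(103,142)),((645,158),deck(-103,130,45)),((232,215),deck(99,-175,28))]:
    M.append(("scene",np.array([u/3+150,v/3+160]),p))
for (u,v),p in [((105,320),R(103,214)),((325,425),R(-103,214)),((392,378),R(-103,142)),((187,267),deck(103,130,45)),((402,362),deck(-103,130,45)),((622,237),deck(-99,-175,28))]:
    M.append(("side",np.array([u/3.7+160,v/3.7+150]),p))
f=lambda q:np.concatenate([proj(w(p,q),n)-u for n,u,p in M])
r=least_squares(f,[.45,.25,0],loss="soft_l1"); print(r.x,np.round(r.fun.reshape(-1,2),1) if r.fun.size==24 else r.cost); print(np.round(f(r.x).reshape(-1,2),1))
a=cv2.imread("pics/sc1.png"); draw(a,"scene",r.x,3,(150,160))
b=cv2.imread("pics/si1.png"); draw(b,"side",r.x,3.7,(160,150))
o=np.zeros((600,800,3),np.uint8)
A=cv2.resize(a[60:420,200:750],(400,262)); B=cv2.resize(b,(400,320)); 
cv2.imwrite("pics/ov.png",np.vstack([a[90:390,200:740],b[140:440,95:635]])) 
P=r.x
print("jar",w(deck(-49,-127,31),P),"seat",w(deck(-49,99,31),P))
E
```

```text
[ 0.52071594  0.05734502 -0.27477841] [[ 4.  -0.1]
 [ 0.7 -2.6]
 [ 2.4 -1.4]
 [ 0.  -7.3]
 [-0.8 -2.3]
 [-0.4 -1.4]
 [-2.7 -1.9]
 [-0.7  0.1]
 [-1.  -1.8]
 [-1.3 -2.8]
 [ 0.9 -0.5]
 [ 0.2 -0.7]]
[[ 4.  -0.1]
 [ 0.7 -2.6]
 [ 2.4 -1.4]
 [ 0.  -7.3]
 [-0.8 -2.3]
 [-0.4 -1.4]
 [-2.7 -1.9]
 [-0.7  0.1]
 [-1.  -1.8]
 [-1.3 -2.8]
 [ 0.9 -0.5]
 [ 0.2 -0.7]]
jar [ 0.4382595  -0.05455819  0.06102333] seat [0.49898413 0.16084659 0.09247645]
```

View pics/ov.png

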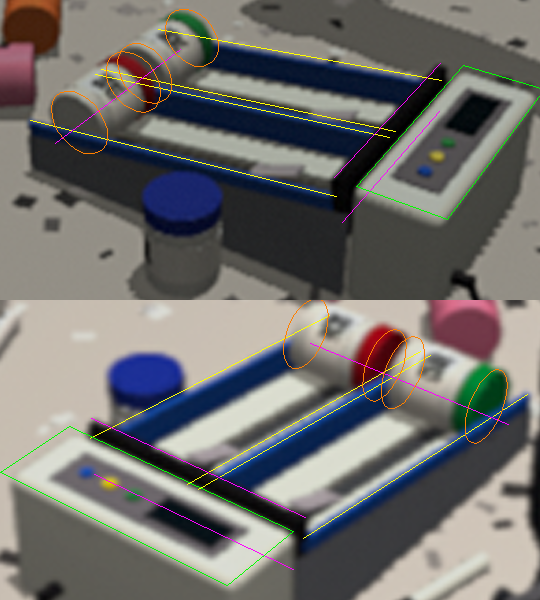

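The overlay is close, to about 1–2 px. I'll move over the ramp and refine with the wrist camera.

send_rows(
  motion="0.2 -2.5 -1.6 -1 0.1; 0.2 -6 -4 -2 0.24; 0.2 -9.5 -6.5 -3 0.38; 0.2 -13 -9 -4 0.52; 0.2 -16.5 -11.5 -5 0.65",
)

```text
clock: 0.9
eef_pos: [0.3123, 0.2783, 0.2818]
tool_rot: [0.518, 0.855, 0.0, 0.0]
ft_force: [0.7, 0.1, -0.1]
grip_width: 0.0341
grasp_force: 0.0
```

```bash
cat > to.py <<'E'
import sys,numpy as np
from workcell import bot
from scipy.spatial.transform import Rotation as Ro
def delta(target,yaw_y):
    o=bot.get_obs(); R=Ro.from_quat(o["tool_rot"]).as_matrix()
    tw=-(yaw_y-np.arctan2(R[1,1],R[0,1])); tw=(tw+np.pi)%(2*np.pi)-np.pi
    print("t",o["clock"],"pos",np.round(o["eef_pos"],4),"cm",np.round(100*R.T@(np.array(target)-o["eef_pos"]),2),"tw",round(tw,3),"F",np.round(o["ft_force"],1),"w",round(o["grip_width"],4))
if __name__=="__main__": v=list(map(float,sys.argv[1:])); delta(v[:3],v[3])
E
python3 to.py .4755 .0077 .30 -.2748
```

```text
t 0.9 pos [0.3123 0.2783 0.2818] cm [-31.54   1.94  -1.82] tw 0.756 F [ 0.7  0.1 -0.1] w 0.0341
```

send_rows(
  motion="0.2 -4 0.3 -0.3 0.14; 0.2 -8.5 0.6 -0.6 0.28; 0.2 -13 0.9 -0.9 0.42; 0.2 -17.5 1.2 -1.2 0.56; 0.2 -22 1.5 -1.5 0.7",
)

```text
clock: 1.4
eef_pos: [0.4285, 0.0905, 0.2967]
tool_rot: [0.78, 0.625, 0.0, 0.0]
ft_force: [0.2, 0.2, 0.5]
grip_width: 0.0343
grasp_force: 0.0
```

```bash
python3 to.py .4755 .0077 .30 -.2748
```

```text
t 1.4 pos [0.4285 0.0905 0.2967] cm [-7.05  6.39 -0.33] tw 0.055 F [0.2 0.2 0.5] w 0.0343
```

send_rows(
  motion="0.2 -2.5 2.3 -0.1 0.05; 0.2 -5 4.5 -0.2 0.055; 0.2 -7 6.4 -0.3 0.055; 0.2 -7 6.4 -0.3 0.055; 0.2 -7 6.4 -0.3 0.055",
)

```text
clock: 1.9
eef_pos: [0.4754, 0.0098, 0.2991]
tool_rot: [0.796, 0.605, -0.0, -0.0]
ft_force: [0.4, 0.2, -0.3]
grip_width: 0.0343
grasp_force: 0.0
```

```bash
cat >> h.py <<'E'
def wristT():
    from workcell import bot
    from scipy.spatial.transform import Rotation as Ro
    o=bot.get_obs(); T=np.eye(4); T[:3,:3]=Ro.from_quat(o["tool_rot"]).as_matrix(); T[:3,3]=o["eef_pos"]
    return T@vision.camera_model("wrist")["hand_eye"]
E
python3 - <<'E'
from h import *
T=wristT(); np.save("T1.npy",T); im=vision.camera("wrist")[:,:,::-1].copy(); cv2.imwrite("pics/w1.png",im)
big=cv2.resize(im,(800,600),interpolation=cv2.INTER_CUBIC)
draw(big,"wrist",np.array([.52071594,.05734502,-.27477841]),800/560,(0,0),T); cv2.imwrite("pics/w1o.png",big)
E
```

```text
(no output)
```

View pics/w1o.png

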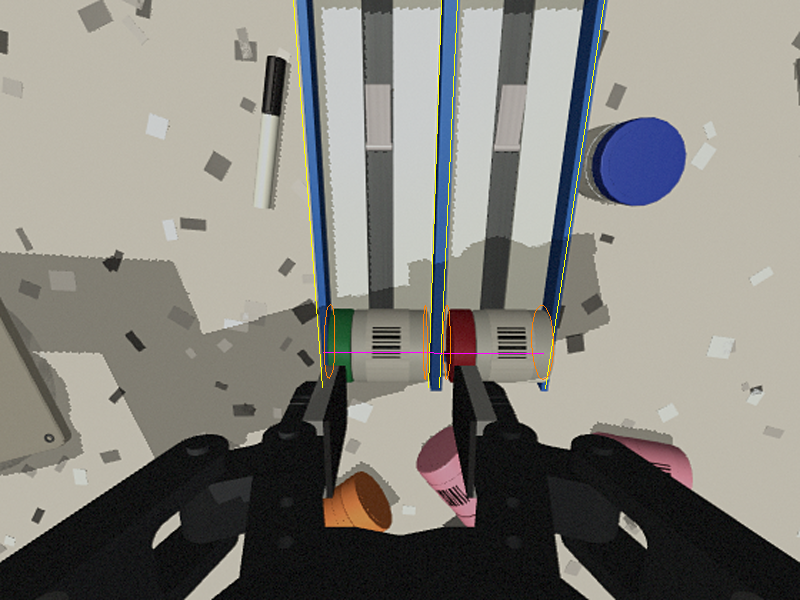

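The wireframe matches the wrist view to within about 2–3 mm. The green jar is at pixels (325–430, 305–380), in the left (near) lane. Next I'll work out the push path.

```bash
python3 - <<'E'
from h import *; from to import delta
P=np.array([.52071594,.05734502,-.27477841])
for y in (-195,-169,57):
    p=w(deck(-49,y,15),P); print(y,p); delta(p,P[2])
E
```

```text
-195 [ 0.42059257 -0.11722702  0.03571527]
t 1.95 pos [0.4752 0.0104 0.2992] cm [-13.76  -1.85  26.35] tw 0.006 F [ 0.1 -0.7  0.2] w 0.0344
-169 [ 0.42757859 -0.09244594  0.03933377]
t 1.95 pos [0.4752 0.0104 0.2992] cm [-11.18  -1.84  25.99] tw 0.006 F [ 0.1 -0.7  0.2] w 0.0344
57 [0.48830323 0.12295884 0.07078689]
t 1.95 pos [0.4752 0.0104 0.2992] cm [11.2  -1.71 22.84] tw 0.006 F [ 0.1 -0.7  0.2] w 0.0344
```

```bash
python3 - <<'E'
from h import *
P=np.array([.52071594,.05734502,-.27477841]); m=vision.camera_model("wrist"); f=210/np.tan(np.radians(m["fov_y"]/2)); T=np.load("T1.npy")
c,s=np.cos(P[2]),np.sin(P[2])
for n,(u,v) in {"pinkL":(417,465),"pinkTop":(450,425),"orangeTop":(362,472),"pink2":(595,435)}.items():
  for z in (0.03,.06):
    d=T[:3,:3]@np.array([(u*.7-m["cx"])/f,(v*.7-m["cy"])/f,1]); p=T[:3,3]+d*(z-T[2,3])/d[2]; q=p[:2]-P[:2]
    print(n,z,"ramp mm",np.round(1000*np.array([c*q[0]+s*q[1],-s*q[0]+c*q[1]])))
E
```

```text
pinkL 0.03 ramp mm [ -13. -271.]
pinkL 0.06 ramp mm [ -14. -250.]
pinkTop 0.03 ramp mm [  18. -226.]
pinkTop 0.06 ramp mm [  15. -209.]
orangeTop 0.03 ramp mm [ -67. -279.]
orangeTop 0.06 ramp mm [ -64. -258.]
pink2 0.03 ramp mm [ 158. -237.]
pink2 0.06 ramp mm [ 144. -218.]
```

send_rows(
  motion="0.2 -4.5 -0.6 1 0.006; 0.2 -9 -1.2 2 0.006; 0.2 -13.3 -1.85 4 0.006; 0.2 -13.3 -1.85 8.5 0.006; 0.2 -13.3 -1.85 13 0.006",
)

```text
clock: 2.45
eef_pos: [0.4225, -0.1135, 0.1693]
tool_rot: [0.798, 0.603, 0.001, 0.002]
ft_force: [0.8, 0.7, -0.6]
grip_width: 0.034
grasp_force: 0.0
```

send_rows(
  motion="0.2 0 0 4 0; 0.2 0 0 8 0; 0.2 0 0 11 0; 0.2 0 0 13 0; 0.2 0 0 13.3 0",
)

```text
clock: 2.95
eef_pos: [0.4199, -0.1114, 0.0343]
tool_rot: [0.797, 0.604, -0.002, -0.002]
ft_force: [0.3, 0.6, 0.2]
grip_width: 0.0338
grasp_force: 0.0
```

send_rows(
  motion="0.2 0 0 0 0; 0.2 0.5 0 -0.07 0; 0.2 1 0 -0.14 0; 0.2 1.3 0 -0.18 0; 0.2 1.5 0 -0.21 0",
)

```text
clock: 3.45
eef_pos: [0.4272, -0.0985, 0.0392]
tool_rot: [0.797, 0.604, 0.0, 0.001]
ft_force: [-0.4, -0.5, 1.5]
grip_width: 0.034
grasp_force: 0.5
```

```bash
python3 - <<'E'
from h import *; from to import delta
P=np.array([.52071594,.05734502,-.27477841])
delta(w(deck(-49,-169,15),P),P[2])
T=wristT();im=vision.camera("wrist")[:,:,::-1].copy()
big=cv2.resize(im,(800,600)); cv2.imwrite("pics/w2.png",big)
E
```

```text
t 3.45 pos [ 0.4272 -0.0985  0.0392] cm [ 0.6  -0.12 -0.01] tw 0.0 F [-0.4 -0.5  1.5] w 0.034
```

View pics/w2.png

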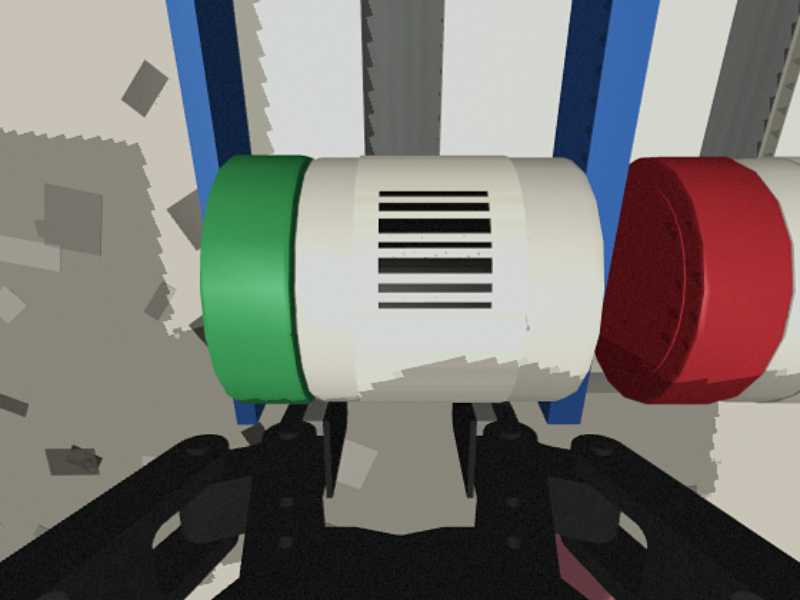

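The fingers are centred behind the green jar (columns 200–605, centre 402), which lies straight in its lane. I'll start pushing up the slope at 8°.

send_rows(
  motion="0.2 0.3 0 -0.04 0; 0.2 0.7 0 -0.1 0; 0.2 1.2 0 -0.17 0; 0.2 1.7 0 -0.24 0; 0.2 2.2 0 -0.31 0",
)

```text
clock: 4.0
eef_pos: [0.4325, -0.0771, 0.0415]
tool_rot: [0.797, 0.604, -0.0, -0.0]
ft_force: [0.3, -1.0, 0.2]
grip_width: 0.034
grasp_force: 0.5
```

send_rows(
  motion="0.2 0.5 0 -0.07 0; 0.2 1 0 -0.14 0; 0.2 1.5 0 -0.21 0; 0.2 2 0 -0.28 0; 0.2 2.5 0 -0.35 0",
)

```text
clock: 4.5
eef_pos: [0.4393, -0.0531, 0.0451]
tool_rot: [0.797, 0.604, -0.0, -0.0]
ft_force: [-0.5, -0.7, 1.0]
grip_width: 0.0341
grasp_force: 0.5
```

```bash
python3 - <<'E'
from h import *; from to import delta
P=np.array([.52071594,.05734502,-.27477841])
delta(w(deck(-49,57,15),P),P[2])
big=cv2.resize(vision.camera("wrist")[:,:,::-1],(560,420)); cv2.imwrite("pics/w3.png",big)
E
```

```text
t 4.5 pos [ 0.4393 -0.0531  0.0451] cm [18.27 -0.06 -2.57] tw -0.0 F [-0.5 -0.7  1. ] w 0.0341
```

View pics/w3.png

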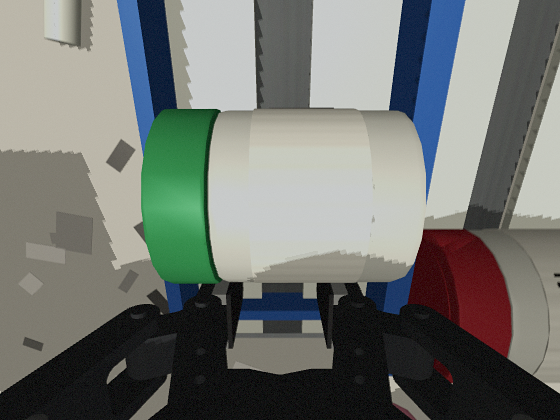

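The jar has rolled off the lip and is staying straight (columns 142–425, barcode turned away). I'll continue.

send_rows(
  motion="0.2 0.5 0 -0.07 0; 0.2 1.1 0 -0.15 0; 0.2 1.7 0 -0.24 0; 0.2 2.3 0 -0.32 0; 0.2 2.9 0 -0.41 0",
)

```text
clock: 5.05
eef_pos: [0.4472, -0.025, 0.0492]
tool_rot: [0.797, 0.604, 0.0, 0.0]
ft_force: [0.1, -0.8, 0.9]
grip_width: 0.0341
grasp_force: 0.5
```

send_rows(
  motion="0.2 0.6 0 -0.08 0; 0.2 1.2 0 -0.17 0; 0.2 1.8 0 -0.25 0; 0.2 2.4 0 -0.34 0; 0.2 3 0 -0.42 0",
)

```text
clock: 5.55
eef_pos: [0.4553, 0.0038, 0.0534]
tool_rot: [0.797, 0.604, -0.0, -0.0]
ft_force: [-0.8, -0.8, 0.7]
grip_width: 0.0341
grasp_force: 0.5
```

send_rows(
  motion="0.2 0.6 0 -0.08 0; 0.2 1.2 0 -0.17 0; 0.2 1.8 0 -0.25 0; 0.2 2.4 0 -0.34 0; 0.2 3 0 -0.42 0",
)

```text
clock: 6.05
eef_pos: [0.4634, 0.0327, 0.0576]
tool_rot: [0.797, 0.604, -0.0, -0.0]
ft_force: [0.3, -0.7, 1.3]
grip_width: 0.0343
grasp_force: 0.5
```

send_rows(
  motion="0.2 0.6 0 -0.08 0; 0.2 1.1 0 -0.15 0; 0.2 1.6 0 -0.22 0; 0.2 2.1 0 -0.3 0; 0.2 2.5 0 -0.35 0",
)

```text
clock: 6.55
eef_pos: [0.4702, 0.0565, 0.0611]
tool_rot: [0.797, 0.603, -0.0, 0.0]
ft_force: [-0.4, -2.2, 1.6]
grip_width: 0.0344
grasp_force: 0.8
```

```bash
python3 - <<'E'
from h import *; from to import delta
P=np.array([.52071594,.05734502,-.27477841])
delta(w(deck(-49,57,15),P),P[2])
T=wristT(); np.save("T4.npy",T)
big=cv2.resize(vision.camera("wrist")[:,:,::-1],(560,420)); cv2.imwrite("pics/w4.png",big)
E
```

```text
t 6.55 pos [0.4702 0.0565 0.0611] cm [ 6.89 -0.07 -0.97] tw -0.0 F [-0.4 -2.2  1.6] w 0.0344
```

View pics/w4.png

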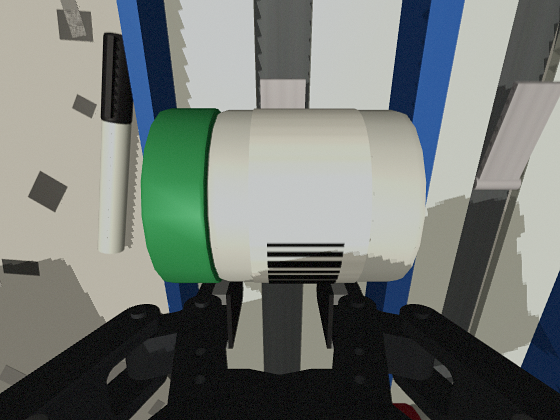

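The jar is still straight and has reached the catch leaf (force up to 2 N). I'll carry on more slowly.

send_rows(
  motion="0.2 0.4 0 -0.06 0; 0.2 0.9 0 -0.13 0; 0.2 1.4 0 -0.2 0; 0.2 1.9 0 -0.27 0; 0.2 2.4 0 -0.34 0",
)

```text
clock: 7.1
eef_pos: [0.4768, 0.0798, 0.0645]
tool_rot: [0.797, 0.604, 0.0, -0.0]
ft_force: [-0.0, 0.1, 0.3]
grip_width: 0.0344
grasp_force: 0.5
```

send_rows(
  motion="0.2 0.5 0 -0.07 0; 0.2 1 0 -0.14 0; 0.2 1.5 0 -0.21 0; 0.2 1.9 0 -0.27 0; 0.2 2.3 0 -0.32 0",
)

```text
clock: 7.6
eef_pos: [0.483, 0.1019, 0.0676]
tool_rot: [0.797, 0.604, 0.0, -0.0]
ft_force: [-0.5, -0.6, -0.2]
grip_width: 0.0344
grasp_force: 0.2
```

send_rows(
  motion="0.2 0.3 0 -0.04 0; 0.2 0.6 0 -0.08 0; 0.2 0.9 0 -0.13 0; 0.2 1.2 0 -0.17 0; 0.2 1.4 0 -0.2 0",
)

```text
clock: 8.1
eef_pos: [0.4867, 0.115, 0.0697]
tool_rot: [0.797, 0.603, -0.0, 0.0]
ft_force: [-0.1, -0.8, -0.0]
grip_width: 0.0341
grasp_force: 0.5
```

```bash
python3 - <<'E'
from h import *; from to import delta
P=np.array([.52071594,.05734502,-.27477841])
delta(w(deck(-49,57,15),P),P[2])
big=cv2.resize(vision.camera("wrist")[:,:,::-1],(560,420)); cv2.imwrite("pics/w5.png",big)
E
```

```text
t 8.1 pos [0.4867 0.115  0.0697] cm [ 0.81 -0.06 -0.11] tw -0.0 F [-0.1 -0.8 -0. ] w 0.0341
```

View pics/w5.png

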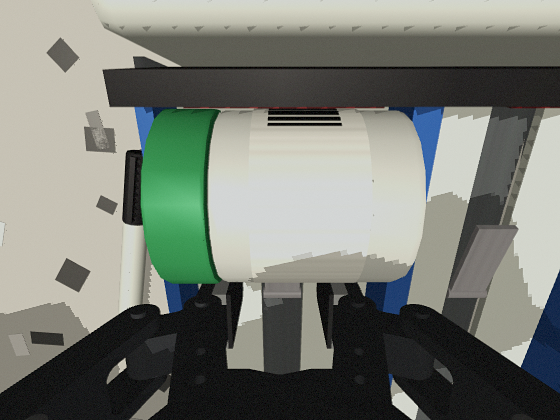

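The jar is almost at the stop (plate rows 70–106). I'll inch forward until I feel contact.

send_rows(
  motion="0.2 0.1 0 -0.01 0; 0.2 0.2 0 -0.03 0; 0.2 0.3 0 -0.04 0; 0.2 0.4 0 -0.06 0; 0.2 0.4 0 -0.06 0",
)

```text
clock: 8.65
eef_pos: [0.4872, 0.117, 0.07]
tool_rot: [0.798, 0.603, -0.002, 0.001]
ft_force: [-0.8, -7.1, 1.7]
grip_width: 0.0337
grasp_force: 3.2
```

send_rows(
  motion="0.2 0.1 0 -0.01 0; 0.2 0.2 0 -0.03 0; 0.2 0.2 0 -0.03 0; 0.2 0.2 0 -0.03 0",
)

```text
clock: 9.05
eef_pos: [0.4872, 0.117, 0.07]
tool_rot: [0.798, 0.603, -0.003, 0.002]
ft_force: [-1.4, -12.0, 2.1]
grip_width: 0.0344
grasp_force: 5.6
```

The jar is firmly against the stop. I'll back off slowly so that it settles on the catch.

send_rows(
  motion="0.2 -0.2 0 0.03 0; 0.2 -0.4 0 0.06 0; 0.2 -0.5 0 0.07 0; 0.2 -0.6 0 0.08 0; 0.2 -0.7 0 0.1 0",
)

```text
clock: 9.55
eef_pos: [0.4865, 0.1143, 0.0696]
tool_rot: [0.797, 0.604, 0.0, -0.0]
ft_force: [-0.2, -0.7, 0.6]
grip_width: 0.0343
grasp_force: 0.1
```

send_rows(
  motion="0.2 -0.1 0 0.01 0; 0.2 -0.2 0 0.03 0; 0.2 -0.4 0 0.06 0; 0.2 -0.6 0 0.08 0; 0.2 -0.8 0 0.11 0",
)

```text
clock: 10.05
eef_pos: [0.4842, 0.1061, 0.0684]
tool_rot: [0.797, 0.604, 0.0, 0.0]
ft_force: [0.9, -0.4, -0.8]
grip_width: 0.0336
grasp_force: 0.0
```

```bash
python3 - <<'E'
from h import *
big=cv2.resize(vision.camera("wrist")[:,:,::-1],(560,420)); cv2.imwrite("pics/w6.png",big)
E
```

```text
(no output)
```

View pics/w6.png

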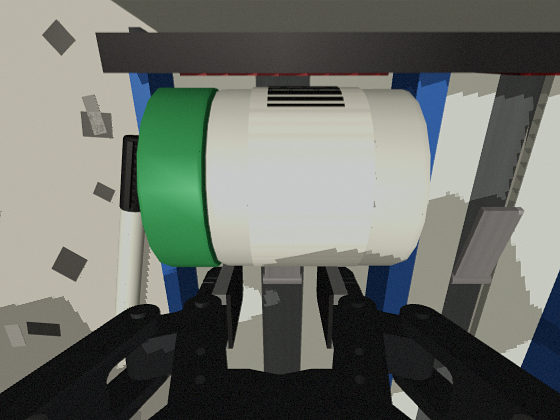

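The jar now sits on the catch with no force on the fingers, and there's a visible gap (jar edge at row 265, tips about row 270 and lower). I'll withdraw downhill and then up.

send_rows(
  motion="0.2 -0.5 0 0.07 0; 0.2 -1.5 0 0.2 0; 0.2 -2.5 0 0 0; 0.2 -3.5 0 -2 0; 0.2 -4 0 -5 0",
)

```text
clock: 10.6
eef_pos: [0.4709, 0.0661, 0.1173]
tool_rot: [0.798, 0.603, -0.002, -0.001]
ft_force: [0.1, -0.3, 0.4]
grip_width: 0.034
grasp_force: 0.0
```

send_rows(
  motion="0.2 -1 0 -4 0; 0.2 -2 0 -8 0; 0.2 -3 0 -12 0; 0.2 -3 0 -14 0; 0.2 -3 0 -14 0",
)

```text
clock: 11.1
eef_pos: [0.4669, 0.038, 0.2621]
tool_rot: [0.798, 0.603, 0.003, 0.002]
ft_force: [0.8, -0.4, -0.9]
grip_width: 0.0344
grasp_force: 0.0
```

```bash
python3 - <<'E'
from h import *
P=np.array([.52071594,.05734502,-.27477841])
T=wristT(); a=cv2.resize(vision.camera("wrist")[:,:,::-1],(560,420))
b=cv2.resize(vision.camera("side")[150:310,160:360,::-1],(240,192))
c=np.zeros((420,240,3),np.uint8); c[:192]=b; cv2.imwrite("pics/w7.png",np.hstack([a,c]))
for X,Y in ((-49,99),(-49,95),(49,-127)): print(X,Y,[np.round(proj(w(deck(X,Y+d,31),P),"wrist",T)) for d in (-31,31)])
E
```

```text
-49 99 [array([275.,  86.]), array([275.,   4.])]
-49 95 [array([275.,  91.]), array([275.,  10.])]
49 -127 [array([361., 294.]), array([367., 248.])]
```

View pics/w7.png

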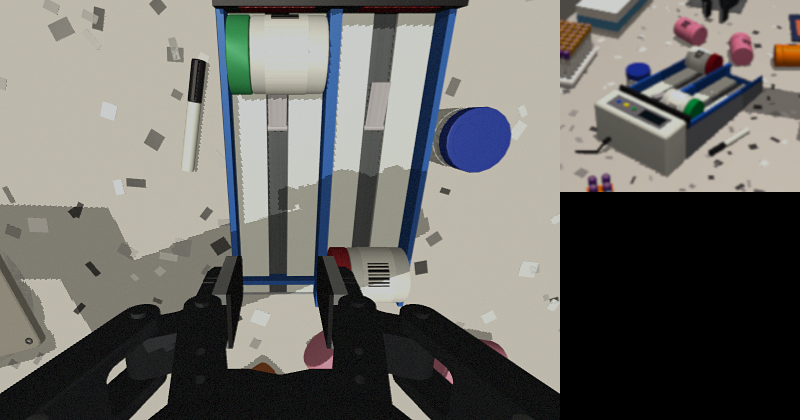

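The green jar is resting by itself at the stop (rows 13–94). The red jar is still at the low lip, and the hand is clear of everything, so I'll hand the job in.

```bash
python3 -c "
from workcell import workorder
print(workorder.job_done())"
```

```text
the job is handed in; nothing more can be done
None
```

The green-lidded jar was rolled past the catch and was resting by itself just short of the reader's stop, with the red jar still at the bottom of its lane and the hand clear, when I handed the job in at about 11 s of robot time; no verdict came back.

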